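Lock a drying cartridge into the gas purifier

ROBOT

A 7-joint arm with a two-finger parallel gripper is mounted at the origin on the work surface. World frame = base frame: x ahead of the robot, y to its left, z up, the work surface at z = 0. Lengths are in m, angles in rad, forces in N, time in s.
With the tool pointing down it reaches from about 0.425 to 0.925 m from the base axis. Payload 6.8 kg.
Tool frame: the origin (TCP) lies on the mounting face of the last link; the fingertips stand 173 mm ahead of it and the grasp point (between the pads) lies 155 mm ahead of it; z points along the fingers, y is the line along which they close (so a half turn about z gives the same grasp; the last joint's range is limited). The gripper opens to 85 mm and grips with 20 to 120 N. Pads are 22 mm wide; open, the fingers measure 114 mm over their backs; the gripper's body (76 mm by 85 mm) begins 54 mm behind the grasp point. The pads swing forward as they close: fully open they stand 13 mm farther back than shut.
Start: joints at [-1.212, 0.477, 0.022, 1.555, -0.011, 1.109, -0.083], TCP at [0.304, 0.603, 0.405] pointing down, gripper open.
Joint ranges: [-2.96, 2.96], [-0.34, 2.1], [-1.41, 1.46], [0.24, 2.44], [-1.37, 4.51], [0.17, 1.92], [-2.96, 2.96]. Speed limits (rad/s): [2.39, 2.39, 3.14, 3.14, 3.14, 3.14, 3.14].

INTERFACE

Orientations are given as a unit quaternion [w, x, y, z].
In Python, from station import bot gives the robot as it stands. The module is installed in compiled form; this text tells all that it offers.
- The arm moves only by the shell command python3 -m pendant 'ROWS' [FORCE]. ROWS is JSON, a list of rows, each a list of 5 numbers: the finger opening in m, from 0 to 0.0854, then the shift along the tool's x, y, z in m, then the turn about the tool's z in degrees. In form: [[jaw, x, y, z, yaw], ...]. A call has 1 to 12 rows; each row shifts and turns the commanded pose from where the row before left it, along the tool's axes as they then stand; what a row does not reach is not made up. A row lasts 1/12 s, in which the tool goes at most 41.7 mm and 7.16 degrees, less where a joint would pass 70% of its speed; a pose out of reach is approached as far as the arm can. A call with a gripper value outside its range is refused whole. The fingers move at their own pace and stop on an object; FORCE is the grip in N (left out, the last holds). Time passes only in rows, so rows that do not move let the fingers close. It gives the time, the measured TCP pose, the force, the opening and the grip force at its end, in the units of the state.
- bot.get_obs(): the state, without advancing time (a new reading comes with each control period).
- bot.read_camera(name): name is "scene" or "top" or "wrist"; returns (picture, depth): 400x640x3 uint8, blue, green, red; 400x640 float32, m along the optical axis (not along the pixel's ray), 0 where there is no reading.
- bot.camera_model(name): a dict with "intrinsics" (3x3 intrinsics, pixels), "R" (3x3) and "t" (3): a world point X has camera coordinates R X + t. Camera axes: x right, y down, z forward; pixel columns grow to the right and rows downward; lengths in m; the calibration is good to about 2 mm. A picture is of the moment at which its call begins: read the wrist's pose just before it. camera_model takes no time and is no camera call; for the wrist camera it gives the pose at the moment of the call.
- bot.hand_in(): hands the job in; it is judged then, once.
Trained networks look in the newest picture that a camera, given by its name, has taken for a name from the list of things; names that differ only in an ending like _2 or _b are one class to them, and where a whole thing is asked for, a point or a joint stands for the part that bears it (a point fixed in the world has none). Each returns a list of dicts, best first, with "score" (0 to 1); they miss things now and then, are a little off and sometimes report something else, mostly with a low value. They report only what shows in the picture. A call takes as long as a camera call. They do not tell look-alikes from the thing itself.
- bot.boxes_of(name, camera): "at" ([column, row] in pixels, amid what is visible of it).
- bot.trace(name, camera): "mask" (400x640 bool, what is visible of it) and "at" ([column, row] in pixels, amid what is visible of it).
- bot.pinpoint(name, camera): "at" ([column, row] in pixels: a listed point, or the origin of a listed thing).
The state is a dict: "t": time; "q": joint angles; "joint_vel": joint speeds; "joint_torque": joint torques, N m; "eef_pos": TCP position; "tool_rot": TCP orientation; "contact_force": force on the tool from outside, world axes, zero at the start; "torque": the same for the moment, N m; "gripper_width": opening from 0.0 (shut) to 1.0 (fully open); "grasp_force": force on a finger pad.
Only numpy, scipy, OpenCV 4.12 (cv2) and the standard library are available. Lean on these libraries where they do the work, as an engineer would, in place of code of your own. Each camera call takes 0.05 s, during which the arm holds its last target. There are 200 camera calls.

TASK

Fit the drying cartridge that stands loose on the bench into the empty port of the gas purifier manifold. Find the bayonet keyways by feel or by eye, press the cartridge right down against the spring, turn it clockwise (seen from above) a quarter turn to the stop and let the spring lift it, so that it clicks home and is left standing upright and locked like its neighbour. Leave the bottle, the beaker and the clamp where they are.

Things in the scene. Friction and masses are not known exactly. Their poses are not given: they have to be found in the camera images.
- drier_mid (a point): Drying cartridge: the one loose canister, upright on the bench, aluminium with grey end caps, 178 mm tall, 66 mm across, about 0.4 kg (0.3 to 0.5). The point is its centre, 89 mm above its foot and 89 mm below its top; z up, x along the wing grip and the lug line. Half a turn makes no difference, it fits either way.
- drier_grip (a point): Centre of the cartridge's flat wing grip, 70 mm above the cartridge's centre. The wing is 56 mm long (x), 24 mm thick (y) and 38 mm tall; the can's round top, 66 mm across, begins 19 mm below this point.
- drier_shoulder (a point): Point on the cartridge's axis at the shoulder, 46 mm below its centre, where the 66 mm can narrows to the round spigot: 48 mm across, 43 mm long, chamfered foot. Two lugs stand out of the spigot on opposite sides along x, below the wing's ends: 12 mm wide, tips 31 mm from the axis, top 13 mm and underside 19 mm below the shoulder.
- port_mouth (a point): Centre of the empty port's mouth, on its rim, 88 mm above the bench; z up, y along the manifold, x across it. A fixed upright socket, 82 mm across, bore 52 mm, with two opposite keyways (gaps in the rim, 16 mm wide at the bore, reaching 35 mm from the axis). The keyway line lies within 35 degrees either way of this x axis; its true angle is not reported: see it from above or feel for it.
- port: The empty port itself, origin 56 mm below its mouth. Shoulder above mouth: 19 mm with the lugs on the rim, 13 to 15 mm once they drop into the keyways and the foot meets the spring valve (4 N, 17 N when fully down), 0 fully pressed. Below 3 mm the lugs are under the rim and it turns clockwise from above, about a quarter (85 to 100 degrees) to a stop. Anticlockwise is blocked.
- manifold: Aluminium block 250 mm long (y), 100 mm wide, 32 mm tall, fixed to the bench; origin under its centre; ports 70 mm either side of it along y. When let go at the stop, the spring lifts the lugs into pockets: locked, shoulder 6 mm above the mouth (centre 52 mm above it). Let go before the pockets it stays about 3 mm lower, unlocked; not turned, it springs up.
- full_top (a point): Top of the wing grip of the like cartridge already locked in the other port, 140 mm from the empty port; about 229 mm above the bench. It is fixed: an obstacle, and an example of how the job should look.
- reagent: Amber glass bottle with black cap, 70 mm across, 130 mm tall, standing; origin at the centre of its underside. To be left alone.
- beaker: Empty glass beaker, 72 mm across, 90 mm tall, standing; origin at the centre of its underside. To be left alone.
- clamp: Grey laboratory clamp lying on the bench, 212 mm long along its x (from -62 to 150 mm), about 70 mm wide, 28 mm tall; origin on the bench under its rod. To be left alone.
Mind the look-alikes: they are no part of the job. Leave any yellow look-alike of the part that bears drier_mid alone.

How it is judged:
At the end, for the whole second after the job is handed in: The cartridge stands released and upright (within 3 degrees) in the empty port, its centre 50.6 to 53.8 mm above the port's mouth (locked: 52 mm) and within 8 mm of its axis; the bottle, beaker and clamp are upright and within 30 mm of their places (z of drier_mid in the frame of port_mouth between 0.0506 and 0.0538 m and horizontal distance between drier_mid and port_mouth below 0.008 m and angle between drier_mid's own z axis and vertical below 0.05 rad); the robot touches nothing.
It fails at once if the bottle is pushed more than 30 mm or tipped (distance of reagent from where it was at the start of the episode above 0.03 m or angle between reagent's own z axis and vertical above 0.5 rad).
It fails at once if the beaker is pushed more than 30 mm or tipped (distance of beaker from where it was at the start of the episode above 0.03 m or angle between beaker's own z axis and vertical above 0.5 rad).
It fails at once if the clamp is pushed more than 30 mm (distance of clamp from where it was at the start of the episode above 0.03 m).
It also fails if it takes over 72 s, if anything falls off the work surface, if the arm or the gripper's body presses on something with over 40 N, if the wrist force passes 120 N, or if a joint passes its speed limit or range.

## Working session

There is one attempt and no reset: what is moved stays moved. The work goes in short steps, Python scripts to look and compute and a shell command to move; the robot and the scene stay as the last step left them, time stands still between calls to the robot, and variables do not carry over. Pictures are saved under pics/ and viewed, at most 10 in all, crops included, and the job is handed in when it is done.

```bash
mkdir -p pics
cat > h.py <<'E'
import numpy as np, cv2
from station import bot
def ray(cam,px,z=None,depth=None,m=None):
    m=m or bot.camera_model(cam);K=m["intrinsics"];R=np.array(m["R"]);t=np.array(m["t"])
    d=R.T@(np.linalg.inv(K)@np.array([px[0],px[1],1.]));c=-R.T@t
    if z is not None: return c+d*(z-c[2])/d[2]
    return c+d*depth
def cloud(cam,dep):
    m=bot.camera_model(cam);K=np.array(m["intrinsics"]);R=np.array(m["R"]);t=np.array(m["t"])
    v,u=np.mgrid[:400,:640];p=np.stack([(u-K[0,2])/K[0,0],(v-K[1,2])/K[1,1],np.ones_like(u)],-1)*dep[...,None]
    return (p-t)@R
E
python3 - <<'E'
from h import *
o=bot.get_obs();print(o)
ims=[]
for c in("top","scene"):
    im,d=bot.read_camera(c);ims.append(im);P=cloud(c,d)
    for n in("drier_mid","drier_grip","port_mouth","full_top","reagent","beaker","clamp","manifold"):
        for r in bot.pinpoint(n,c)[:3]:
            u,v=map(int,np.round(r["at"])); print(c,n,round(r["score"],2),(u,v),P[min(max(v,0),399),min(max(u,0),639)].round(3))
cv2.imwrite("pics/a.png",cv2.resize(np.vstack(ims),(480,600)));cv2.imwrite("pics/top.png",ims[0]);cv2.imwrite("pics/scene.png",ims[1])
E
```

```text
{'t': 0.0, 'q': array([-1.21211154,  0.47784502,  0.02232422,  1.55646219, -0.0114753 ,
        1.10934604, -0.08308482]), 'joint_vel': array([ 1.66938956e-04, -8.82590830e-04,  1.29086869e-03, -5.04714916e-05,
        5.31412993e-04,  3.97772578e-04, -3.80636116e-04]), 'joint_torque': array([-6.17586047e-04, -5.96454763e+01,  1.60755124e+00, -2.81187558e+01,
        1.24324544e-02,  9.56291333e-03,  5.47572355e-06]), 'eef_pos': array([0.30362293, 0.60254235, 0.40369048]), 'tool_rot': array([-1.44481027e-04,  2.31249252e-01,  9.72894059e-01, -9.55391057e-04]), 'contact_force': array([-0.5933316 ,  0.62831431,  0.21280783]), 'torque': array([-0.00522777, -0.03071029, -0.04434859]), 'grasp_force': 0.0, 'gripper_width': 0.997136454476069}
top drier_mid 0.88 (382, 230) [ 0.538 -0.186  0.174]
top drier_mid 0.77 (415, 232) [ 0.533 -0.295  0.177]
top drier_mid 0.67 (355, 219) [ 0.573 -0.096  0.174]
top drier_grip 0.91 (415, 230) [ 0.54  -0.296  0.174]
top drier_grip 0.75 (353, 217) [ 0.58  -0.089  0.172]
top drier_grip 0.69 (394, 199) [ 0.647 -0.229  0.162]
top port_mouth 0.95 (256, 234) [0
[... 253 characters left out ...]
0.033]
scene drier_mid 0.81 (280, 178) [ 0.662 -0.2    0.112]
scene drier_mid 0.79 (317, 194) [ 0.59  -0.069  0.11 ]
scene drier_mid 0.78 (298, 157) [ 0.56  -0.277  0.116]
scene drier_grip 0.82 (316, 176) [ 0.586 -0.083  0.172]
scene drier_grip 0.79 (278, 162) [ 0.661 -0.206  0.173]
scene drier_grip 0.68 (308, 155) [ 0.56  -0.192  0.175]
scene port_mouth 0.75 (391, 261) [0.515 0.234 0.064]
scene full_top 0.75 (372, 192) [0.519 0.119 0.231]
scene reagent 0.91 (266, 245) [ 0.793 -0.016  0.028]
scene reagent 0.57 (312, 174) [ 0.597 -0.088  0.18 ]
scene beaker 0.56 (456, 341) [0.518 0.495 0.059]
scene clamp 0.83 (266, 174) [ 0.653 -0.384  0.001]
scene manifold 0.56 (376, 264) [0.542 0.204 0.034]
```

Run:
```python
import cv2,numpy as np
a=cv2.imread("pics/top.png");b=cv2.imread("pics/scene.png")
cv2.imwrite("pics/c1.png",np.vstack([cv2.resize(a[140:280,170:470],(640,300)),cv2.resize(b[120:280,230:470],(640,300))]))
```

```text
(no output)
```

View pics/c1.png

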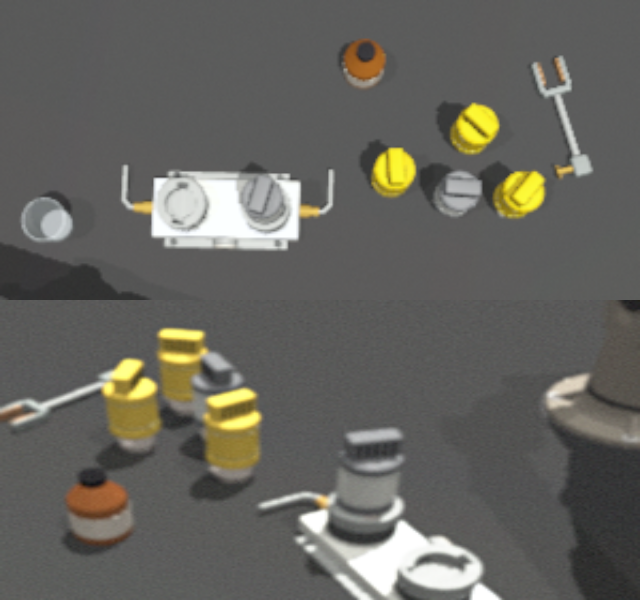

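```bash
cat >> h.py <<'E'
from scipy.spatial.transform import Rotation as Ro
def st():
    o=bot.get_obs();R=Ro.from_quat(o["tool_rot"],scalar_first=True).as_matrix();return o,np.array(o["eef_pos"]),R
def go(p):
    o,e,R=st();print("t",round(o["t"],2),"tcp",e.round(4),"tool shift",(R.T@(np.array(p)-e)).round(4),"yax deg",np.degrees(np.arctan2(R[1,1],R[0,1])).round(2),"F",o["contact_force"].round(1),"M",o["torque"].round(2),"q",np.round(o["q"],2))
E
python3 - <<'E'
from h import *
m=bot.camera_model("wrist");R=np.array(m["R"]);t=np.array(m["t"]);o,e,T=st()
print("cam in tool",T.T@(-R.T@t-e),"axis",T.T@R[2],"right",T.T@R[0],m["intrinsics"])
go([0.53,0.17,0.50])
im,d=bot.read_camera("top");P=cloud("top",d)
for n in("drier_mid","port_mouth"):
  for r in bot.trace(n,"top")[:4]:
    k=r["mask"]; z=P[k]; print(n,r["at"],r["score"],np.median(im[k],0), z[:,2].max(), np.median(z[z[:,2]>z[:,2].max()-.01],0).round(3)) if k.any() else 0
E
```

```text
cam in tool [ 0.0768029  -0.00094514  0.03012314] axis [-2.98899383e-01 -8.41087391e-04  9.54284261e-01] right [-1.54628646e-04  9.99999641e-01  8.32947493e-04] [[276.81660323   0.         319.40194419]
 [  0.         276.81660323 201.9667678 ]
 [  0.           0.           1.        ]]
t 0.9 tcp [0.3038 0.6028 0.4047] tool shift [-0.3968 -0.2847 -0.0953] yax deg 63.25 F [-1.1  0.5  1.1] M [-0.01 -0.01  0.02] q [-1.21  0.48  0.02  1.56 -0.01  1.11 -0.08]
drier_mid [416.3, 233.4] 0.88 [ 45. 200. 219.] 0.19072123434546948 [ 0.552 -0.304  0.183]
drier_mid [382.8, 230.1] 0.73 [158. 157. 155.] 1.7322983698586694 [0.321 0.019 1.732]
drier_mid [393.3, 199.4] 0.6 [ 44. 213. 231.] 1.7322983698586694 [0.321 0.019 1.732]
drier_mid [352.6, 218.7] 0.53 [ 45. 223. 236.] 1.7322983698586694 [0.321 0.019 1.732]
port_mouth [256.5, 237.0] 0.86 [215. 219. 216.] 1.7322983698586694 [0.321 0.019 1.732]
```

```bash
python3 -m pendant '[[0.085,-0.033,-0.0193,-0.005,0],[0.085,-0.033,-0.0193,-0.005,0],[0.085,-0.033,-0.0193,-0.005,0],[0.085,-0.033,-0.0193,-0.005,0],[0.085,-0.033,-0.0193,-0.005,0],[0.085,-0.033,-0.0193,-0.005,0],[0.085,-0.033,-0.0193,-0.005,0],[0.085,-0.033,-0.0193,-0.005,0],[0.085,-0.033,-0.0193,-0.005,0],[0.085,-0.033,-0.0193,-0.005,0],[0.085,-0.033,-0.0193,-0.005,0],[0.085,0,0,0,0]]'
python3 - <<'E'
from h import *
go([0.53,0.25,0.46])
im,d=bot.read_camera("wrist");P=cloud("wrist",d)
for n in ("port_mouth","full_top"):
  for r in bot.pinpoint(n,"wrist")[:2]: print(n,r["score"],r["at"],ray("wrist",r["at"],z=.088 if n[0]=='p' else .229))
np.savez("port.npz",im=im,d=d,P=P)
# rim fit
k=(abs(P[...,2]-.088)<.006)
print(k.sum());q=P[k];print(q.mean(0),np.median(q[:,2]))
cv2.imwrite("pics/w1.png",im)
E
```

```text
t: 2.05
eef_pos: [0.5369, 0.2412, 0.4613]
tool_rot: [0.003, 0.237, 0.971, -0.001]
contact_force: [0.3, -1.1, -0.1]
gripper_width: 0.994
grasp_force: 0.0
t 2.05 tcp [0.5369 0.2412 0.4613] tool shift [0.0102 0.0046 0.0013] yax deg 62.55 F [ 0.3 -1.1 -0.1] M [-0.05 -0.02  0.03] q [-0.68  0.29  0.18  1.71 -0.05  1.15  0.61]
port_mouth 0.96 [320.4, 158.0] [0.51004408 0.25994508 0.088     ]
full_top 0.75 [177.0, 273.2] [0.52131977 0.12244563 0.229     ]
4501
[0.51156753 0.24174818 0.08781761] 0.08785241144798298
```

View pics/w1.png

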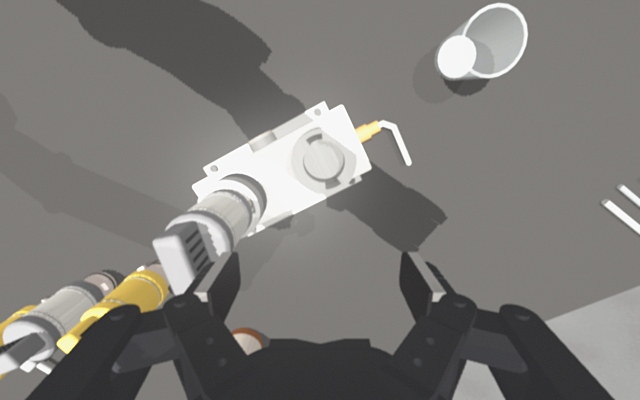

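Run:
```python
from h import *
f=np.load("port.npz");P=f["P"];im=f["im"]
k=(abs(P[...,2]-.088)<.004)&(np.hypot(P[...,0]-.51,P[...,1]-.26)<.06);q=P[k][:,:2]
from scipy.optimize import least_squares
(c,r),_=cv2.minEnclosingCircle((q*1000).astype(np.float32));print("enclosing",c,r,len(q))
c=np.array(c)/1000
m=bot.camera_model("wrist");K=np.array(m["intrinsics"]);R=np.array(m["R"]);t=np.array(m["t"])
g=cv2.cvtColor(im,cv2.COLOR_BGR2GRAY)
for rr in(.029,.0315,.0345):
  row=[]
  for a in range(-90,270,8):
    X=np.array([c[0]+rr*np.cos(np.radians(a)),c[1]+rr*np.sin(np.radians(a)),.088]);x=K@(R@X+t);row.append(int(cv2.getRectSubPix(g,(1,1),(float(x[0]/x[2]),float(x[1]/x[2])))[0,0]))
  print(rr,row)
u,v=320,158
cv2.imwrite("pics/p1.png",cv2.resize(im[v-50:v+50,u-60:u+60],(720,600),interpolation=cv2.INTER_CUBIC))
```

```text
enclosing 518.2906494140625 257.5276794433594 1871Traceback (most recent call last):
  File "<stdin>", line 12, in <module>
IndexError: invalid index to scalar variable.
```

Run:
```python
from h import *
f=np.load("port.npz");P=f["P"];im=f["im"]
k=(abs(P[...,2]-.088)<.005)&(np.hypot(P[...,0]-.51,P[...,1]-.26)<.047)
k=cv2.morphologyEx(k.astype(np.uint8),cv2.MORPH_OPEN,np.ones((2,2)))>0
# best ring centre
q=P[k][:,:2];best=max(((((lambda r:((r>.026)&(r<.041)).sum()-((r<.026)|(r>.042)).sum())(np.hypot(*(q-[x,y]).T))),x,y) for x in np.arange(.5,.521,.001) for y in np.arange(.25,.271,.001)));print(best)
c=np.array(best[1:])
m=bot.camera_model("wrist");K=np.array(m["intrinsics"]);R=np.array(m["R"]);t=np.array(m["t"])
g=cv2.cvtColor(im,cv2.COLOR_BGR2GRAY).astype(np.float32)
# rectified top view at z=.088, 0.2mm/px... up = +x, left=+y
s=.0002;n=500;jj,ii=np.meshgrid(np.arange(n),np.arange(n))
X=np.stack([c[0]+(n/2-ii)*s,c[1]+(n/2-jj)*s,np.full((n,n),.088)],-1)@R.T+t
x=X@K.T;out=cv2.remap(im,(x[...,0]/x[...,2]).astype(np.float32),(x[...,1]/x[...,2]).astype(np.float32),cv2.INTER_CUBIC)
for r in(26,31,35,41):cv2.circle(out,(250,250),int(r*5),(0,0,255),1)
cv2.imwrite("pics/p1.png",out)
```

```text
(np.int64(1654), np.float64(0.519), np.float64(0.258))
```

View pics/p1.png

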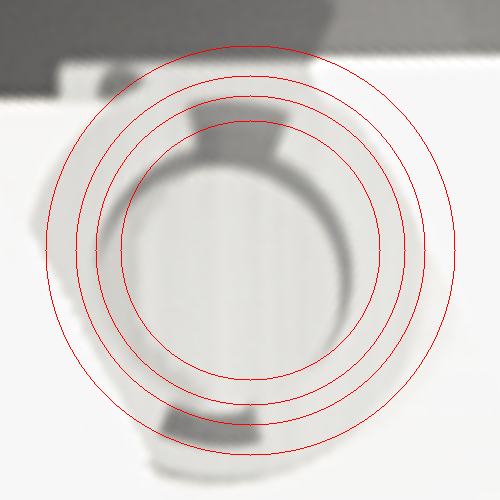

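```bash
cat >> h.py <<'E'
def rect(im,m,c,z,s=.0002,n=500):
    K=np.array(m["intrinsics"]);R=np.array(m["R"]);t=np.array(m["t"])
    jj,ii=np.meshgrid(np.arange(n),np.arange(n))
    x=(np.stack([c[0]+(n/2-ii)*s,c[1]+(n/2-jj)*s,np.full((n,n),z)],-1)@R.T+t)@K.T
    return cv2.remap(im,(x[...,0]/x[...,2]).astype(np.float32),(x[...,1]/x[...,2]).astype(np.float32),cv2.INTER_CUBIC)
E
python3 -m pendant '[[0.085,0,0,0.02,0],[0.085,0,0,0.02,0],[0.085,0,0,0.01,0],[0.085,0,0,0,0],[0.085,0,0,0,0],[0.085,0,0,0,0]]'
python3 - <<'E'
from h import *
go([0.5146,0.2627,0.46])
m=bot.camera_model("wrist")
im,d=bot.read_camera("wrist")
for r in bot.pinpoint("port_mouth","wrist")[:1]: print(r["score"],r["at"],ray("wrist",r["at"],z=.088,m=m))
for r in bot.pinpoint("full_top","wrist")[:1]: print(r["score"],r["at"],ray("wrist",r["at"],z=.229,m=m))
c=(.513,.261);out=rect(im,m,c,.088)
for r in(26,35,41):cv2.circle(out,(250,250),int(r*5),(0,0,255),1)
cv2.imwrite("pics/p2.png",out)
E
```

```text
t: 2.7
eef_pos: [0.5324, 0.2506, 0.4106]
tool_rot: [0.0, 0.231, 0.973, 0.001]
contact_force: [-0.1, -0.0, -0.7]
gripper_width: 0.996
grasp_force: 0.0
t 2.7 tcp [0.5324 0.2506 0.4106] tool shift [ 0.0213  0.0028 -0.0494] yax deg 63.32 F [-0.1 -0.  -0.7] M [0.08 0.03 0.03] q [-0.68  0.33  0.17  1.77 -0.06  1.04  0.62]
0.75 [314.8, 176.3] [0.51736388 0.25174306 0.088     ]
```

View pics/p2.png

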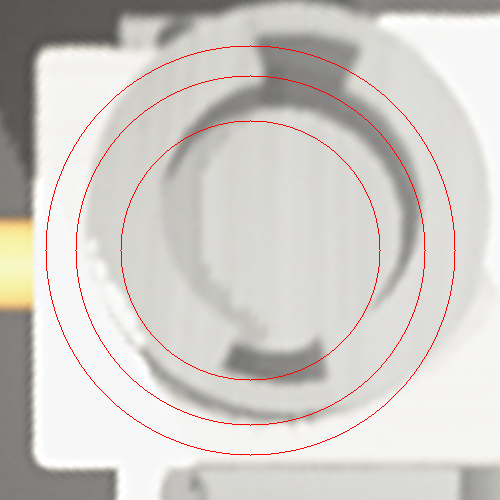

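```bash
python3 -m pendant '[[0.085,-0.0175,-0.0325,-0.006,0],[0.085,-0.0175,-0.0325,-0.006,0],[0.085,-0.0175,-0.0325,-0.006,0],[0.085,-0.0175,-0.0325,-0.006,0],[0.085,-0.0175,-0.0325,-0.006,0],[0.085,-0.0175,-0.0325,-0.006,0],[0.085,-0.0175,-0.0325,-0.006,0],[0.085,-0.0175,-0.0325,-0.006,0],[0.085,-0.0175,-0.0325,-0.006,0],[0.085,-0.0175,-0.0325,0,0],[0.085,-0.0175,-0.0325,0,0],[0.085,-0.0175,-0.0325,0,0]]' | head -3
python3 -m pendant '[[0.085,0,0,0,7],[0.085,0,0,0,7],[0.085,0,0,0,7],[0.085,0,0,0,7],[0.085,0,0,0,7],[0.085,0,0,0,7],[0.085,0,0,0,7],[0.085,0,0,0,7],[0.085,0,0,0,7],[0.085,0,0,0,0],[0.085,0,0,0,0],[0.085,0,0,0,0]]' | head -3
python3 - <<'E'
from h import *
m=bot.camera_model("wrist")
im,d=bot.read_camera("wrist")
for n in("drier_grip","drier_mid"):
  for r in bot.pinpoint(n,"wrist")[:4]: print(n,r["score"],r["at"],ray("wrist",r["at"],z=.178 if n[-1]=='p' else .089,m=m))
go([.54,-.19,.46])
out=rect(im,m,(.54,-.19),.178,.0005)
cv2.imwrite("pics/g1.png",np.hstack([cv2.resize(im,(480,300)),cv2.resize(out,(300,300))]))
E
```

```text
t: 3.85
eef_pos: [0.5442, -0.1948, 0.4648]
tool_rot: [0.001, 0.231, 0.973, 0.0]
t: 4.85
eef_pos: [0.5444, -0.1929, 0.464]
tool_rot: [0.0, 0.704, 0.71, 0.0]
drier_grip 0.9 [321.7, 200.2] [ 0.54595633 -0.19572667  0.178     ]
drier_grip 0.82 [421.9, 227.5] [ 0.64622505 -0.22340637  0.178     ]
drier_grip 0.81 [319.1, 283.9] [ 0.54415238 -0.2893289   0.178     ]
drier_grip 0.72 [357.6, 95.8] [ 0.57601289 -0.10103248  0.178     ]
drier_mid 0.88 [320.9, 255.6] [ 0.54659879 -0.30373516  0.089     ]
drier_mid 0.66 [405.1, 206.0] [ 0.65635814 -0.23017099  0.089     ]
t 5.0 tcp [ 0.5444 -0.193   0.4639] tool shift [ 0.0031 -0.0043  0.0039] yax deg 0.35 F [-0.2  0.5  0.6] M [ 0.04 -0.    0.05] q [-0.24  0.29  0.6   1.75 -0.18  1.15  0.42]
```

View pics/g1.png

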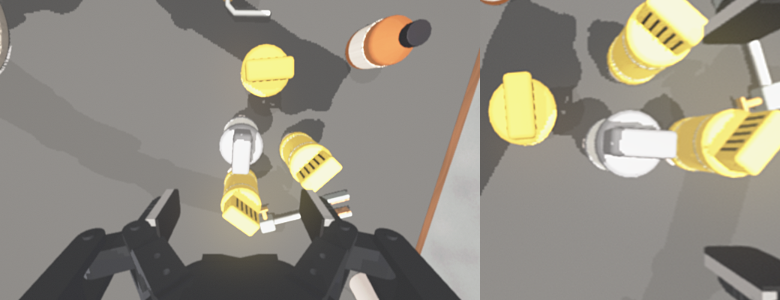

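Run:
```python
from h import *
im,d=bot.read_camera("wrist");P=cloud("wrist",d)
hsv=cv2.cvtColor(im,cv2.COLOR_BGR2HSV)
k=(abs(P[...,2]-.178)<.005)&(np.hypot(P[...,0]-.545,P[...,1]+.195)<.045)&(hsv[...,1]<60)
q=P[k][:,:2].astype(np.float32);print(len(q),P[k].mean(0),cv2.minAreaRect(q*1000))
k=(abs(P[...,2]-.142)<.008)&(np.hypot(P[...,0]-.545,P[...,1]+.195)<.05)&(hsv[...,1]<60)
q=P[k];print(len(q),q.min(0),q.max(0))
print(ray("wrist",(321.7,200.2),z=.159))
```

```text
1309 [ 0.54597627 -0.19926647  0.17796768] ((545.9971313476562, -200.81991577148438), (55.41218948364258, 24.567739486694336), 88.1648941040039)
1390 [ 0.51388896 -0.22943587  0.13410888] [ 0.57784091 -0.16872746  0.14985053]
[ 0.54591676 -0.20161287  0.159     ]
```

```bash
python3 -m pendant '[[0.06,-0.0075,0.0016,0.03,2],[0.06,0,0,0.03,0],[0.06,0,0,0.02,0],[0.06,0,0,0,0],[0.06,0,0,0,0],[0.06,0,0,0,0]]' 40 | head -4
python3 - <<'E'
from h import *
go([.546,-.2005,.322])
E
```

```text
t: 5.55
eef_pos: [0.5465, -0.2008, 0.3851]
tool_rot: [0.001, 0.718, 0.696, 0.0]
contact_force: [0.1, 0.2, 0.6]
t 5.55 tcp [ 0.5465 -0.2008  0.3851] tool shift [ 0.0003 -0.0006  0.0631] yax deg -1.73 F [0.1 0.2 0.6] M [-0.02  0.07  0.04] q [-0.2   0.38  0.58  1.83 -0.25  0.99  0.45]
```

```bash
python3 -m pendant '[[0.06,0,-0.0005,0.02,0],[0.06,0,0,0.02,0],[0.06,0,0,0.015,0],[0.06,0,0,0.008,0],[0.06,0,0,0,0],[0.02,0,0,0,0],[0.015,0,0,0,0],[0.015,0,0,0,0],[0.015,0,0,0,0],[0.015,0,0,0,0],[0.015,0,0,0,0],[0.015,0,0,0,0]]' 70
python3 - <<'E'
from h import *
go([.546,-.2005,.322])
E
```

```text
t: 6.55
eef_pos: [0.5463, -0.2007, 0.3223]
tool_rot: [0.001, 0.718, 0.696, 0.001]
contact_force: [0.4, 0.1, 6.5]
gripper_width: 0.269
grasp_force: 69.5
t 6.55 tcp [ 0.5463 -0.2007  0.3223] tool shift [ 0.0002 -0.0003  0.0003] yax deg -1.74 F [0.4 0.1 6.5] M [0.07 0.1  0.01] q [-0.17  0.46  0.54  1.89 -0.31  0.87  0.5 ]
```

```bash
python3 -m pendant '[[0.015,0,0,-0.01,0],[0.015,0,0,-0.03,0],[0.015,0,0,-0.035,0],[0.015,0,0,-0.035,0],[0.015,0,0,-0.035,0],[0.015,0,0,-0.035,0],[0.015,0,0,-0.035,0],[0.015,0,0,-0.03,0],[0.015,0,0,-0.01,0],[0.015,0,0,0,0],[0.015,0,0,0,0]]'
python3 - <<'E'
from h import *
go([.521,.253,.58])
im,d=bot.read_camera("wrist");cv2.imwrite("pics/h.png",im)
E
```

```text
t: 7.47
eef_pos: [0.5451, -0.2003, 0.5745]
tool_rot: [-0.001, 0.718, 0.696, -0.0]
contact_force: [0.1, 0.2, -4.0]
gripper_width: 0.27
grasp_force: 69.3
t 7.47 tcp [ 0.5451 -0.2003  0.5745] tool shift [ 0.4523 -0.038  -0.0052] yax deg -1.75 F [ 0.1  0.2 -4. ] M [ 0.05  0.04 -0.  ] q [-0.27  0.23  0.64  1.58 -0.14  1.38  0.35]
```

View pics/h.png

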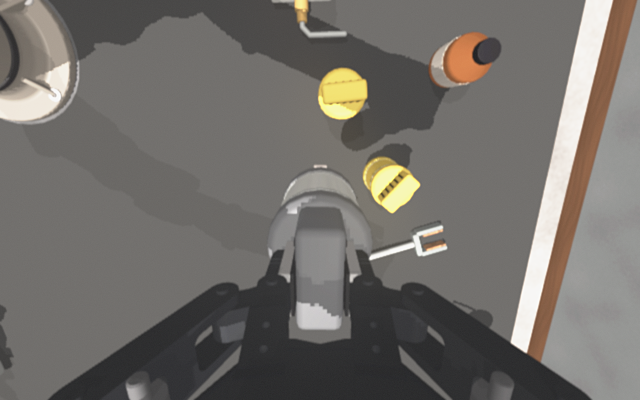

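```bash
python3 -m pendant '[[0.015,0.02,0,-0.01,0],[0.015,0.038,0,0,0],[0.015,0.04,0,0,0],[0.015,0.04,0,0,0],[0.015,0.04,0,0,0],[0.015,0.04,0,0,0],[0.015,0.04,0,0,0],[0.015,0.04,-0.008,0,0],[0.015,0.04,-0.008,0,0],[0.015,0.04,-0.008,0,0],[0.015,0.04,-0.008,0,0],[0.015,0.034,-0.006,0,0]]'|head -3
python3 -m pendant '[[0.015,0,0,0,-7],[0.015,0,0,0,-7],[0.015,0,0,0,-7],[0.015,0,0,0,-7],[0.015,0,0,0,-7],[0.015,0,0,0,-7],[0.015,0,0,0,-7],[0.015,0,0,0,-7],[0.015,0,0,0,-7],[0.015,0,0,0,-7],[0.015,0,0,0,-7],[0.015,0,0,0,-7]]'|head -3
python3 -m pendant '[[0.015,0,0,0,-2],[0.015,0,0,0,0],[0.015,0,0,0,0]]'
python3 - <<'E'
from h import *
go([.521,.253,.46])
im,d=bot.read_camera("wrist");cv2.imwrite("pics/i.png",im)
E
```

```text
t: 8.52
eef_pos: [0.5198, 0.2558, 0.5826]
tool_rot: [-0.001, 0.717, 0.697, -0.002]
t: 9.52
eef_pos: [0.5211, 0.2526, 0.5824]
tool_rot: [-0.002, 0.064, 0.998, -0.002]
t: 9.77
eef_pos: [0.5212, 0.2525, 0.5834]
tool_rot: [-0.002, 0.051, 0.999, -0.001]
contact_force: [-0.1, -0.2, -3.2]
gripper_width: 0.269
grasp_force: 69.3
t 9.77 tcp [0.5212 0.2525 0.5834] tool shift [-1.000e-04  8.000e-04  1.234e-01] yax deg 84.16 F [-0.1 -0.2 -3.2] M [-0.03  0.01  0.01] q [-0.71  0.2   0.18  1.55 -0.04  1.4   0.95]
```

View pics/i.png

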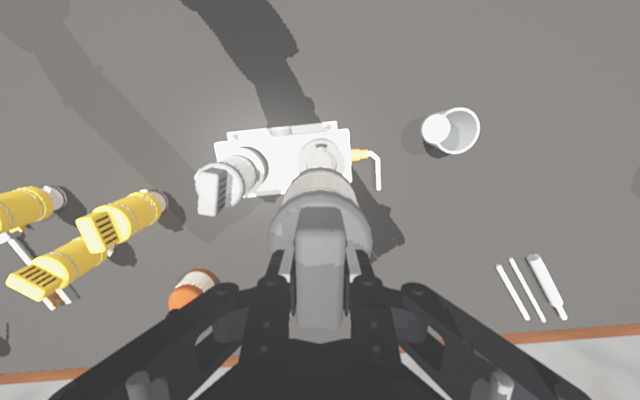

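```bash
python3 -m pendant '[[0.015,0,0.0008,0.03,0],[0.015,0,0,0.035,0],[0.015,0,0,0.035,0],[0.015,0,0,0.03,0],[0.015,0,0,0.02,0],[0.015,0,0,0.009,0],[0.015,0,0,0,0],[0.015,0,0,0,0],[0.015,0,0,0,0]]'
python3 - <<'E'
from h import *
go([.521,.253,.386])
m=bot.camera_model("wrist");im,d=bot.read_camera("wrist");cv2.imwrite("pics/j.png",cv2.resize(im[60:220,220:440],(770,560)))
c=(.521,.253);out=rect(im,m,c,.088)
for r in(26,35,41):cv2.circle(out,(250,250),int(r*5),(0,0,255),1)
cv2.imwrite("pics/j.png",np.hstack([out[:280],cv2.resize(im[110:210,260:380],(280,280))]))
E
```

```text
t: 10.57
eef_pos: [0.522, 0.2536, 0.4284]
tool_rot: [0.001, 0.05, 0.999, 0.001]
contact_force: [0.2, -0.7, -4.0]
gripper_width: 0.272
grasp_force: 69.2
t 10.57 tcp [0.522  0.2536 0.4284] tool shift [ 0.001  -0.0008  0.0424] yax deg 84.23 F [ 0.2 -0.7 -4. ] M [0.02 0.02 0.  ] q [-0.69  0.3   0.17  1.77 -0.06  1.07  0.96]
```

View pics/j.png

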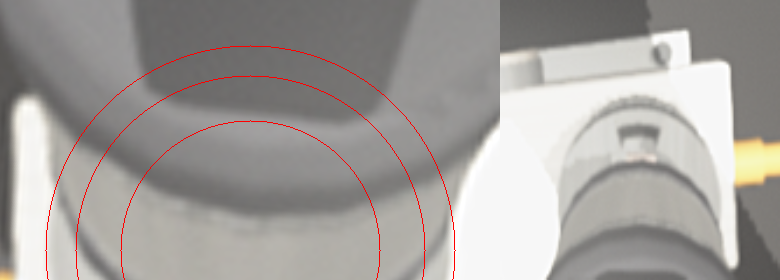

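```bash
python3 -m pendant '[[0.015,0.001,-0.0008,0.01,0],[0.015,0,0,0.008,0],[0.015,0,0,0.006,0],[0.015,0,0,0.006,0],[0.015,0,0,0.005,0],[0.015,0,0,0,0],[0.015,0,0,0,0]]'
python3 - <<'E'
from h import *
go([.521,.253,.386])
E
```

```text
t: 11.2
eef_pos: [0.5204, 0.2527, 0.3913]
tool_rot: [-0.0, 0.05, 0.999, -0.0]
contact_force: [1.5, 0.5, -5.0]
gripper_width: 0.269
grasp_force: 69.2
t 11.2 tcp [0.5204 0.2527 0.3913] tool shift [-0.0006  0.0004  0.0053] yax deg 84.25 F [ 1.5  0.5 -5. ] M [ 0.12 -0.43  0.02] q [-0.69  0.33  0.16  1.82 -0.06  1.    0.97]
```

```bash
python3 -m pendant '[[0.015,0,0,0.004,0],[0.015,0,0,0.004,0],[0.015,0,0,0.002,0],[0.015,0,0,0,0],[0.015,0,0,0,0]]'
python3 - <<'E'
from h import *
go([.521,.253,.367])
E
```

```text
t: 11.62
eef_pos: [0.5205, 0.2526, 0.3821]
tool_rot: [0.0, 0.05, 0.999, 0.0]
contact_force: [0.7, 0.1, 0.2]
gripper_width: 0.265
grasp_force: 69.7
t 11.62 tcp [0.5205 0.2526 0.3821] tool shift [-0.0004  0.0004  0.0151] yax deg 84.25 F [0.7 0.1 0.2] M [-0.01 -0.23  0.02] q [-0.69  0.34  0.16  1.82 -0.06  0.98  0.97]
```

```bash
python3 -m pendant '[[0.015,0,0,0.004,0],[0.015,0,0,0.004,0],[0.015,0,0,0.004,0],[0.015,0,0,0.003,0],[0.015,0,0,0.001,0],[0.015,0,0,0,0],[0.015,0,0,0,0]]'
python3 - <<'E'
from h import *
go([.521,.253,.367])
E
```

```text
t: 12.2
eef_pos: [0.5209, 0.2527, 0.3675]
tool_rot: [0.001, 0.05, 0.999, 0.001]
contact_force: [-1.3, -1.7, 11.1]
gripper_width: 0.271
grasp_force: 71.3
t 12.2 tcp [0.5209 0.2527 0.3675] tool shift [-0.0001  0.0004  0.0005] yax deg 84.24 F [-1.3 -1.7 11.1] M [-0.53  0.58  0.07] q [-0.68  0.36  0.16  1.84 -0.07  0.95  0.97]
```

```bash
python3 -m pendant '[[0.015,0,0,0.001,0],[0.015,0,0,0.0005,0],[0.015,0,0,0,4],[0.015,0,0,0,4],[0.015,0,0,0,4],[0.015,0,0,0,4],[0.015,0,0,0,0],[0.015,0,0,0,0]]'
python3 - <<'E'
from h import *
go([.521,.253,.367])
E
```

```text
t: 12.87
eef_pos: [0.5217, 0.253, 0.3673]
tool_rot: [0.002, 0.189, 0.982, 0.002]
contact_force: [-0.8, -1.1, 16.6]
gripper_width: 0.269
grasp_force: 72.3
t 12.87 tcp [0.5217 0.253  0.3673] tool shift [ 0.0006 -0.0003  0.0003] yax deg 68.21 F [-0.8 -1.1 16.6] M [-0.53  0.34 -0.12] q [-0.73  0.36  0.22  1.84 -0.09  0.94  0.72]
```

```bash
python3 -m pendant '[[0.015,0,0,0,5],[0.015,0,0,0,5],[0.015,0,0,0,5],[0.015,0,0,0,5],[0.015,0,0,0,5],[0.015,0,0,0,5],[0.015,0,0,0,5],[0.015,0,0,0,5],[0.015,0,0,0,5],[0.015,0,0,0,5],[0.015,0,0,0,5],[0.015,0,0,0,3]]'
python3 -m pendant '[[0.015,0,0,0,4],[0.015,0,0,0,4],[0.015,0,0,0,0],[0.015,0,0,0,0]]' | head -1
python3 - <<'E'
from h import *
go([.521,.253,.367])
E
```

```text
t: 13.87
eef_pos: [0.522, 0.2525, 0.3673]
tool_rot: [0.001, 0.643, 0.766, 0.003]
contact_force: [-0.6, -3.0, 17.9]
gripper_width: 0.272
grasp_force: 71.9
t: 14.2
t 14.2 tcp [0.522  0.2526 0.3673] tool shift [ 0.0005 -0.001   0.0003] yax deg 2.18 F [-0.1 -2.1 18.4] M [-0.69  0.31 -0.13] q [-0.92  0.38  0.47  1.85 -0.21  0.95 -0.32]
```

Turned 82° so far; continue to the stop, watching the moment.

```bash
python3 -m pendant '[[0.015,0,0,0,3],[0.015,0,0,0,3],[0.015,0,0,0,2],[0.015,0,0,0,0],[0.015,0,0,0,0]]' |head -1
python3 -c "
from h import *
go([.521,.253,.367])"
python3 -m pendant '[[0.015,0,0,0,3],[0.015,0,0,0,2],[0.015,0,0,0,0],[0.015,0,0,0,0]]' |head -1
python3 -c "
from h import *
go([.521,.253,.367])"
```

```text
t: 14.62
t 14.62 tcp [0.522  0.2525 0.3673] tool shift [ 0.0004 -0.001   0.0003] yax deg -5.79 F [-0.1 -1.5 18.9] M [-0.71  0.44 -0.06] q [-0.95  0.39  0.5   1.86 -0.23  0.95 -0.45]
t: 14.95
t 14.95 tcp [0.5216 0.2528 0.3672] tool shift [ 0.     -0.0006  0.0002] yax deg -10.72 F [-0.9 -1.6 20. ] M [-0.65  0.79  0.27] q [-0.96  0.39  0.52  1.86 -0.24  0.95 -0.53]
```

```bash
python3 -m pendant '[[0.015,0,0,0,2],[0.015,0,0,0,2],[0.015,0,0,0,0],[0.015,0,0,0,0]]' |head -1
python3 -c "
from h import *
go([.521,.253,.367])"
```

```text
t: 15.28
t 15.28 tcp [0.5216 0.2535 0.3672] tool shift [-0.0006 -0.0004  0.0002] yax deg -14.49 F [-1.3 -1.7 17.9] M [-0.23  0.38  1.57] q [-0.97  0.39  0.53  1.86 -0.24  0.95 -0.58]
```

```bash
python3 -m pendant '[[0.015,0,0,-0.002,0],[0.015,0,0,-0.002,0],[0.015,0,0,-0.002,0],[0.015,0,0,-0.001,0],[0.015,0,0,0,0],[0.015,0,0,0,0]]' |head -1
python3 -c "
from h import *
go([.521,.253,.373])"
```

```text
t: 15.78
t 15.78 tcp [0.5202 0.2528 0.3694] tool shift [ 0.0004  0.0008 -0.0036] yax deg -14.61 F [  5.1   0.  -13.2] M [ 0.5  -1.78  1.27] q [-0.98  0.39  0.54  1.86 -0.24  0.96 -0.59]
```

```bash
python3 -m pendant '[[0.015,0,0,0.003,0],[0.015,0,0,0.003,0],[0.015,0,0,0.0015,0],[0.015,0,0,0,2],[0.015,0,0,0,2],[0.015,0,0,0,0],[0.015,0,0,0,0]]' 100 |head -1
python3 -c "
from h import *
go([.521,.253,.367]);print(bot.get_obs()['grasp_force'])"
```

```text
t: 16.37
t 16.37 tcp [0.5217 0.2538 0.3683] tool shift [-0.001  -0.0004  0.0013] yax deg -18.23 F [-2.8 -4.8 30.1] M [-0.79  1.28  3.59] q [-0.99  0.4   0.55  1.86 -0.25  0.95 -0.64]
124.54594016075134
```

```bash
python3 -m pendant '[[0.015,0,0,-0.0015,-1],[0.015,0,0,-0.001,-1],[0.015,0,0,-0.001,0],[0.015,0,0,0,0],[0.015,0,0,0,0]]' |head -1
python3 -c "
from h import *
go([.521,.253,.373])"
python3 -m pendant '[[0.015,0,0,-0.001,0],[0.015,0,0,-0.001,0],[0.015,0,0,0,0],[0.015,0,0,0,0]]' |head -1
python3 -c "
from h import *
go([.521,.253,.373])"
```

```text
t: 16.78
t 16.78 tcp [0.521  0.2535 0.3687] tool shift [-0.0005  0.0001 -0.0043] yax deg -16.45 F [ 0.9 -1.5  9.4] M [-0.04 -0.31  2.47] q [-0.98  0.39  0.54  1.86 -0.24  0.96 -0.62]
t: 17.12
t 17.12 tcp [0.5206 0.2534 0.3689] tool shift [-0.0003  0.0005 -0.0041] yax deg -16.52 F [ 4.7  1.3 -2. ] M [ 0.31 -1.47  2.51] q [-0.98  0.39  0.54  1.86 -0.24  0.96 -0.62]
```

```bash
python3 -m pendant '[[0.015,0,0,0,-1],[0.015,0,0,0,-1],[0.015,0,0,0,0],[0.015,0,0,0,0]]' |head -1
python3 -c "
from h import *
go([.521,.253,.373])"
python3 -m pendant '[[0.015,0,0,0,-1],[0.015,0,0,0,0],[0.015,0,0,0,0]]' |head -1
python3 -c "
from h import *
go([.521,.253,.373])"
```

```text
t: 17.45
t 17.45 tcp [0.5207 0.2532 0.3689] tool shift [-0.0001  0.0003 -0.0041] yax deg -14.71 F [ 5.5  1.5 -2.8] M [ 0.51 -1.44  1.41] q [-0.98  0.39  0.54  1.86 -0.24  0.96 -0.59]
t: 17.7
t 17.7 tcp [0.5208 0.2529 0.3691] tool shift [ 0.0002  0.0002 -0.0039] yax deg -13.82 F [ 5.7  1.7 -2.8] M [ 0.57 -1.56  0.85] q [-0.97  0.39  0.53  1.86 -0.24  0.96 -0.58]
```

```bash
python3 -m pendant '[[0.015,0,0.0005,0,-1],[0.015,0,0,0,0],[0.015,0,0,0,0],[0.028,0,0,0,0],[0.035,0,0,0,0],[0.045,0,0,0,0],[0.045,0,0,0,0],[0.045,0,0,0,0]]'
python3 -c "
from h import *
go([.521,.253,.373])
im,d=bot.read_camera('wrist');P=cloud('wrist',d)
cv2.imwrite('pics/k.png',im[100:,140:500])
k=(np.hypot(P[...,0]-.521,P[...,1]-.253)<.04)&(P[...,2]<.26)&(P[...,2]>.2)
print(k.sum(),np.percentile(P[k][:,2],[5,25,50,75,90,98]))"
```

```text
t: 18.37
eef_pos: [0.5204, 0.2523, 0.3687]
tool_rot: [-0.0, 0.781, 0.624, -0.001]
contact_force: [-0.3, -0.7, -0.2]
gripper_width: 0.523
grasp_force: 0.0
t 18.37 tcp [0.5204 0.2523 0.3687] tool shift [ 0.0008  0.0004 -0.0043] yax deg -12.77 F [-0.3 -0.7 -0.2] M [ 0.01 -0.04 -0.01] q [-0.97  0.39  0.53  1.86 -0.24  0.96 -0.56]
12203 [0.20845238 0.22707329 0.22970579 0.23642646 0.25146243 0.25475132]
```

View pics/k.png

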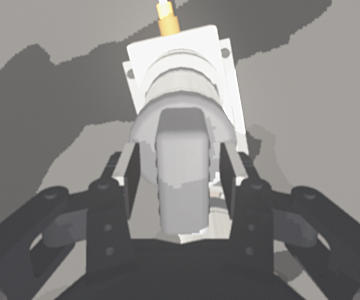

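```bash
python3 -m pendant '[[0.05,0,0,-0.01,0],[0.05,0,0,-0.02,0],[0.05,0,0,-0.03,0],[0.05,0,0,-0.03,0],[0.05,0,0,-0.03,0],[0.05,0,0,-0.03,0],[0.05,0,0,-0.02,0],[0.05,0,0,0,0],[0.05,0,0,0,0],[0.05,0,0,0,0]]'|head -2
python3 - <<'E'
from h import *
m=bot.camera_model('wrist');im,d=bot.read_camera('wrist');P=cloud('wrist',d)
for c in((.521,.253),(.521,.113)):
  k=(np.hypot(P[...,0]-c[0],P[...,1]-c[1])<.04)&(abs(P[...,2]-.229)<.009)
  q=P[k];print(c,k.sum(),np.median(q[:,2]),cv2.minAreaRect((q[:,:2]*1000).astype(np.float32)))
  if k.sum(): A=np.c_[q[:,:2]-q[:,:2].mean(0),np.ones(len(q))];print("plane",np.linalg.lstsq(A,q[:,2],rcond=None)[0])
m2=(abs(P[...,2]-.088)<.004)&(abs(P[...,1]-.253)<.06)&(abs(P[...,0]-.521)<.06);print("rim z",np.median(P[m2][:,2]),m2.sum())
cv2.imwrite('pics/l.png',im)
E
```

```text
t: 19.25
eef_pos: [0.5205, 0.2524, 0.5387]
(0.521, 0.253) 1184 0.22873523700189635 ((521.1954956054688, 252.82427978515625), (54.74847412109375, 25.341299057006836), 78.87500762939453)
plane [-4.70288955e-05 -1.55651291e-02  2.28366060e-01]
(0.521, 0.113) 917 0.22864144526566282 ((521.2289428710938, 114.35491943359375), (25.490201950073242, 55.85463333129883), 74.41441345214844)
plane [-0.03908382 -0.16956229  0.22780501]
rim z 0.08787103231553516 489
```

View pics/l.png

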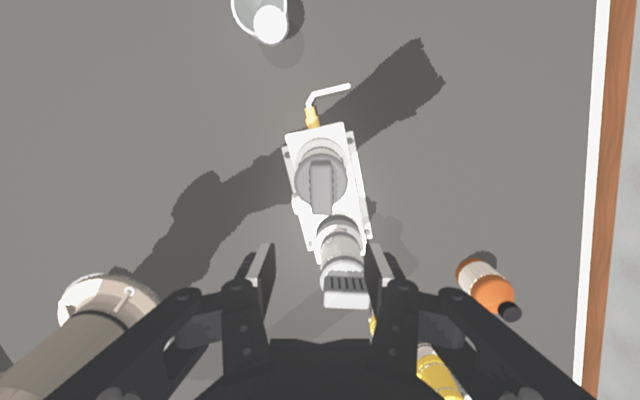

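```bash
python3 -c "
from station import bot
print(bot.hand_in())"
```

```text
the job is handed in; nothing more can be done
None
```

The drying cartridge is locked in the empty port and the job is handed in, though no verdict came back. Its wing top measured 228.7 mm, against 228.6 mm on its neighbour. That puts its centre about 51.8 mm above the mouth, upright and released, after roughly 95° clockwise to the stop. The run took 19 s, the arm was clear at hand-in, and the bottle, beaker and clamp were never touched.

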